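# Assemble a stage-top dish chamber

## Robot

A 6-joint arm with a two-finger parallel gripper is mounted at the origin on the work surface. World frame = base frame: x ahead of the robot, y to its left, z up, the work surface at z = 0. Lengths are in mm, angles in rad, forces in N, time in s.
With the tool pointing down it reaches from about 425 to 950 mm from the base axis. Payload 14.7 kg.
Tool frame: the origin (TCP) lies midway between the tips of the shut fingers; the grasp point (between the pads) lies 19 mm behind it (ctrl.grasp_offset is the distance from the TCP to the grasp point, in mm); z points along the fingers, y is the line along which they close (so a half turn about z gives the same grasp; the last joint's range is limited). The gripper opens to 85 mm and grips with 20 to 120 N. Pads are 22 mm wide; open, the fingers measure 114 mm over their backs; the gripper's body (76 mm by 85 mm) begins 54 mm behind the grasp point. The pads swing forward as they close: fully open they stand 13 mm farther back than shut.
Start: joints at [-1.159, 0.48, 1.596, -0, 1.065, -0.047], TCP at [287.881, -582.766, 231.297] pointing down, gripper open.
Joint ranges: [-2.75, 2.75], [-0.82, 2.05], [0.23, 2.67], [-1.56, 4.7], [0.09, 2.69], [-2.92, 2.92]. Speed limits (rad/s): [1.89, 1.89, 2.39, 3.01, 3.01, 3.01].

## Interface

Orientations are given as a unit quaternion [w, x, y, z].
In Python, from bench import ctrl gives the robot as it stands.
- The arm moves only by the shell command python3 -m crank 'ROWS' [OPENING] [FORCE]. ROWS is a JSON object of lists of equal length, an entry for each row: "linear": the shift along the tool's x, y, z each as a share of 15 cm, from -1 to 1, a list of three; "turn": the turn about the tool's z as a share of 2 pi rad, from -1 to 1. A call has 1 to 20 rows; each row is the pose to reach, as a shift and turn from the pose commanded when the call began, along the tool's axes at that moment, turning the shorter way round; what a row does not reach only later rows make up. A row lasts 1/10 s, in which the tool goes at most 50 mm and 8.59 degrees, less where a joint would pass 70% of its speed; a pose out of reach is approached as far as the arm can. A call with a number of a shift or a turn outside -1 to 1 is refused whole. A call with a gripper value outside its range is refused whole. OPENING is the closure, from -1 (fully open) to 1 (shut), set as the call begins (- or left out, the last holds). The fingers move at their own pace and stop on an object; FORCE is the grip in N (left out, the last holds). Time passes only in rows, so rows that repeat a pose let the fingers close. It gives the time, the measured TCP pose, the force, the opening and the grip force at its end, in the units of the state.
- ctrl.sense(): the state, without advancing time (a new reading comes with each control period).
- ctrl.capture(name): name is "side" or "top"; returns (picture, depth): 400x640x3 uint8, red, green, blue; 400x640 float32, mm along the optical axis (not along the pixel's ray), 0 where there is no reading.
- ctrl.camera_params(name): a dict with "K" (3x3 intrinsics, pixels), "k1" (the pictures are not rectified: a ray, as slopes to the right and down, at radius r is drawn at 1 + k1 r^2 times it, then the intrinsics apply), "T" (4x4, takes a point from camera to world coordinates). Camera axes: x right, y up, looking along -z (the intrinsics and any distortion apply to the point x, -y, -z); pixel columns grow to the right and rows downward; lengths in mm; the calibration is good to about 2 mm. A picture is of the moment at which its call begins. camera_params takes no time and is no camera call.
- ctrl.sign_off(): hands the job in; it is judged then, once.
The state is a dict: "time": time; "qpos": joint angles; "joint_vel": joint speeds; "joint_efforts": joint torques, N m; "tool_pos": TCP position; "ee_rot": TCP orientation; "force": force on the tool from outside, world axes, zero at the start; "wrist_torque": the same for the moment, N m; "grip_width": finger opening in mm; "gripper_force": force on a finger pad.
Only numpy, scipy, OpenCV 4.12 (cv2) and the standard library are available. Lean on these libraries where they do the work, as an engineer would, in place of code of your own. Each camera call takes 0.05 s, during which the arm holds its last target. There are 200 camera calls.

## Task

Please put the stage-top imaging chamber together around the 35 mm dish, from the bottom up and in this order: the dish holder with the wide pocket into the round seat of the black base, then the small lidded dish into the holder's pocket, then the steel holding ring down over the dish's lid, and last the glazed cover over everything so that it stands flat on the base. Each part must be fully home before the next goes on; keep the dish level, and leave the coverslip holder, the large dish, the bottle and the tip box where they are.

Things in the scene. Friction and masses are not known exactly. Their poses are not given: they have to be found in the camera images.
- base: Chamber base, fixed: black block 110 (x) x 150 (y) x 25 mm high. In the middle of its top an open round seat: bore 54 mm diameter, 8 mm deep, closed floor. A flat grey gasket ring (73 to 92 mm diameter) round it shows where the cover stands. Short metal connectors stick out of the +y side. Origin: centre of the underside, on the seat's axis; z up.
- holder: Dish holder with the WIDE pocket: round, aluminium, 17 mm high, 90 g. Lower 5 mm: tapered spigot, 43 to 50 mm diameter, 2 mm play all round in the base's seat. From 5 to 17 mm: flange 62 mm diameter, the grip; home, it rests on the base's top (origin 20 mm over the base's). On top a pocket 40 mm diameter, 5 mm deep, with a black floor (small window). Origin: centre of underside, z up.
- slip_holder: Coverslip holder, not used, leave it: same outside as the dish holder, but with only a narrow 20 mm opening in its top. Origin: centre of the underside.
- dish: Small (35 mm) culture dish, lid on, clear plastic, 16 mm high, 25 g. Foot 35 mm diameter over the lower 6 mm, edge bevelled; lid 40 mm diameter from 6 to 16 mm, top edge bevelled 2 mm: grip by the lid. The foot stands in the holder's pocket (2.5 mm play all round), origin 12 mm over the holder's, the lid clear above the holder. Origin: centre of underside, z up.
- dish60: The large (60 mm) culture dish with lid, clear plastic, 60 mm in diameter, 16 mm high, not used, leave it. Origin: centre of the underside.
- ring: Stainless holding ring, outside diameter 54 mm, 14 mm high, 28 mm hole, 130 g. Underside counterbored 46 mm diameter, 4 mm deep, to slip over the dish's lid (3 mm play all round) and rest on it, origin then 12 mm over the dish's. Lies right way up, counterbore down. Origin: centre of underside, z up.
- cover: Chamber cover: aluminium hood open below, 180 g. Outside diameter 88 mm up to 43 mm high; on it a turret 56 mm diameter from 43 to 66 mm with a window in its top: lift by the turret. Inside 78 mm diameter, 37 mm high (the finished stack is 33 mm above the base's top). On the base its origin is 25 mm over the base's. Origin: centre of lower rim, z up.
- bottle: Bystander: square clear media bottle with white cap, 75 x 75 x 158 mm. Origin: centre of the underside.
- tipbox: Bystander: grey box of pipette tips, 84 (x) x 122 (y) x 54 mm. Origin: centre of the underside.

How it is judged (in metres and radians):
On the way, in this order (a step that is already met when the one before it is completed fails the run):
1. the dish holder is home in the base's seat (z of holder in the frame of base between 0.0182 and 0.0218 m and horizontal distance between holder and base below 0.005 m and angle between holder's own z axis and vertical below 0.06 rad), for 0.2 s.
2. the small dish stands in the pocket of the seated holder (all of step 1 and z of dish in the frame of holder between 0.0102 and 0.0138 m and horizontal distance between dish and holder below 0.005 m and angle between dish's own z axis and vertical below 0.06 rad), for 0.2 s.
3. the ring lies on the dish in the seated holder (all of step 2 and z of ring in the frame of dish between 0.0102 and 0.0138 m and horizontal distance between ring and dish below 0.006 m and angle between ring's own z axis and vertical below 0.06 rad), for 0.2 s.
4. the cover stands on the base over the stack (all of step 3 and z of cover in the frame of base between 0.0232 and 0.0268 m and horizontal distance between cover and base below 0.012 m and angle between cover's own z axis and vertical below 0.06 rad), for 0.2 s.
At the end, for the whole second after the job is handed in: The holder sits in the base's seat (within 1.8 mm of full depth and 5 mm of centre), the small dish in the holder's pocket (1.8 mm, 5 mm), the ring on the dish's lid (1.8 mm, 6 mm), the cover flat on the base (1.8 mm, 12 mm of centre), each within 0.06 rad of upright; all four at rest and released (all of step 4 and linear speed of each of holder, dish, ring, cover below 0.02 m/s); the robot touches nothing.
It fails at once if the coverslip holder was moved more than 20 mm (distance of slip_holder from where it was at the start of the episode above 0.02 m).
It fails at once if the large dish was moved more than 20 mm (distance of dish60 from where it was at the start of the episode above 0.02 m).
It fails at once if the bottle was moved more than 20 mm (distance of bottle from where it was at the start of the episode above 0.02 m).
It fails at once if the tip box was moved more than 20 mm (distance of tipbox from where it was at the start of the episode above 0.02 m).
It fails at once if the small dish was tipped more than about 30 degrees (angle between dish's own z axis and vertical above 0.52 rad).
It also fails if it takes over 96 s, if anything falls off the work surface, if the arm or the gripper's body presses on something with over 40 N, if the wrist force passes 120 N, or if a joint passes its speed limit or range.

## Working session

There is one attempt and no reset: what is moved stays moved. The work goes in short steps, Python scripts to look and compute and a shell command to move; the robot and the scene stay as the last step left them, time stands still between calls to the robot, and variables do not carry over. Pictures are saved under pics/ and viewed, at most 14 in all, crops included, and the job is handed in when it is done.

```bash
ls; mkdir -p pics
python3 - <<'E'
from bench import ctrl
import cv2,numpy as np
s=ctrl.sense();print(s)
for n in("side","top"):
    p,d=ctrl.capture(n);np.savez(f"{n}0.npz",p=p,d=d);cv2.imwrite(f"pics/{n}0.png",p[:,:,::-1]);c=ctrl.camera_params(n);print(n,c)
E
```

```text
pics
{'time': 0.0, 'qpos': array([-1.15859804e+00,  4.80841316e-01,  1.59687386e+00,  2.93080542e-06,
        1.06511299e+00, -4.66039777e-02]), 'joint_vel': array([-4.31681745e-04,  9.04903563e-04, -7.19542357e-04,  9.94201068e-04,
       -5.38970353e-05, -5.50225204e-04]), 'joint_efforts': array([-8.43032067e-04, -9.50641537e+01, -4.30178332e+01,  1.42711792e-04,
        1.21849595e-02, -2.78877013e-05]), 'tool_pos': array([ 287.7175789 , -582.38599839,  230.66625159]), 'ee_rot': array([-6.07698772e-04,  9.73802724e-01,  2.27393652e-01, -1.11036400e-04]), 'force': array([ 0.18533367, -0.35062153,  0.70690436]), 'wrist_torque': array([ 0.05596423, -0.0155802 , -0.01740622]), 'gripper_force': 0.0, 'grip_width': 85.43137733976792}
side {'K': array([[475.6112482 ,   0.        , 317.85767713],
       [  0.        , 475.6112482 , 198.97768247],
       [  0.        ,   0.        ,   1.        ]]), 'k1': -0.09465559243925055, 'T': array([[ 9.89525838e-01,  6.43089555e-02, -1.29239985e-01,
         3.33507835e+02],
       [-1.44142603e-01,  4.88818612e-01, -8.60394836e-01,
        -1.31111912e+03],
       [ 7.84381717e-03,  8.70011909e-01,  4.92968307e-01,
         7.74363441e+02],
       [ 0.00000000e+00,  0.00000000e+00,  0.00000000e+00,
         1.00000000e+00]])}
top {'K': array([[388.01974667,   0.        , 317.07525158],
       [  0.        , 388.01974667, 200.52518292],
       [  0.        ,   0.        ,   1.        ]]), 'k1': -0.031509580397786306, 'T': array([[-2.67500965e-02,  9.97483674e-01, -6.56563228e-02,
         4.77719958e+02],
       [-9.99622591e-01, -2.71026990e-02, -4.48546314e-03,
        -2.05071566e+00],
       [-6.25363981e-03,  6.55115570e-02,  9.97832214e-01,
         1.04254909e+03],
       [ 0.00000000e+00,  0.00000000e+00,  0.00000000e+00,
         1.00000000e+00]])}
```

View pics/top0.png

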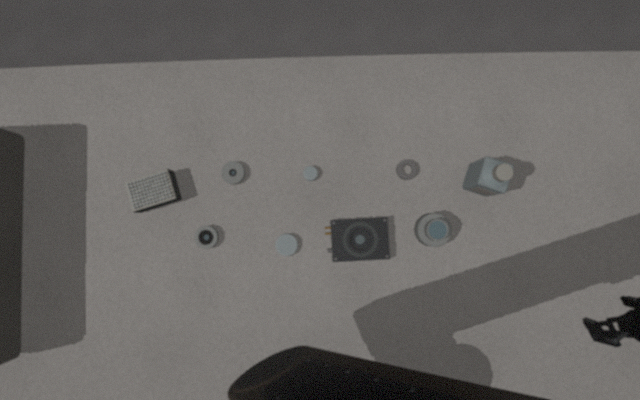

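View pics/side0.png

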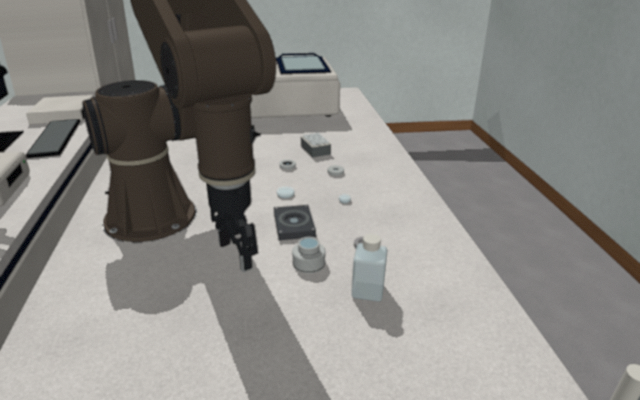

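The top view shows the tip box at (153,190), two holders at (234,172) and (206,236), the small dish at (311,172), the large dish at (288,244), the base at (360,239), the ring at (407,170), the cover at (435,230) and the bottle at (495,175). The holder at (206,236) seems to have the wide pocket, so I'll enlarge the image to confirm and fit outlines.

```bash
cat > h.py <<'E'
import numpy as np,cv2
from bench import ctrl
def ray(n,uv,z):
    c=ctrl.camera_params(n);K=c["K"];D=np.array([c["k1"],0,0,0,0.])
    q=cv2.undistortPoints(np.array(uv,float).reshape(-1,1,2),K,D)[:,0]
    T=c["T"];d=np.c_[q[:,0],-q[:,1],-np.ones(len(q))]@T[:3,:3].T
    o=T[:3,3];return o+d*((z-o[2])/d[:,2])[:,None]
def pix(n,P):
    c=ctrl.camera_params(n);T=c["T"];p=(np.atleast_2d(P)-T[:3,3])@T[:3,:3]
    return cv2.projectPoints(p*[1,-1,-1],np.zeros(3),np.zeros(3),c["K"],np.array([c["k1"],0,0,0,0.]))[0][:,0]
def pt(n,d,u,v):
    c=ctrl.camera_params(n);q=cv2.undistortPoints(np.array([[[u,v]]],float),c["K"],np.array([c["k1"],0,0,0,0.]))[0,0]
    z=d[int(round(v)),int(round(u))];return c["T"][:3,:3]@np.array([q[0]*z,-q[1]*z,-z])+c["T"][:3,3]
E
python3 - <<'E'
from h import *
z=np.load("top0.npz");p=z["p"];d=z["d"]
c=p[140:270,115:525,::-1]
a=cv2.resize(c[:,60:190],None,fx=5,fy=5,interpolation=cv2.INTER_CUBIC)[:,:] 
cv2.imwrite("pics/a.png",cv2.resize(p[150:270,180:330,::-1],None,fx=5,fy=5,interpolation=cv2.INTER_CUBIC))
cv2.imwrite("pics/b.png",cv2.resize(p[150:270,315:465,::-1],None,fx=5,fy=5,interpolation=cv2.INTER_CUBIC))
for k,(u,v) in dict(hold=(206,236),slip=(234,172),dish=(311,172),d60=(288,244),base=(360,239),edge=(360,258),ring=(407,162),cover=(435,230),bot=(502,172),tip=(150,190)).items():
    print(k,pt("top",d,u,v).round(1), p[v,u])
E
```

```text
hold [459.1 300.3  11.9] [74 83 87]
slip [628.1 223.2  12.7] [66 75 74]
dish [621.6  16.7  18. ] [117 122 123]
d60 [432.7  82.   18.9] [123 129 127]
base [ 440.7 -107.7   16.5] [88 94 95]
edge [ 391.8 -105.1   25.5] [53 55 55]
ring [ 642.  -240.5   14.7] [93 92 92]
cover [ 459.7 -293.1   61.9] [ 81  98 100]
bot [ 590.3 -426.5  157.2] [128 127 119]
tip [581.6 432.5  54.3] [118 119 116]
```

View pics/a.png

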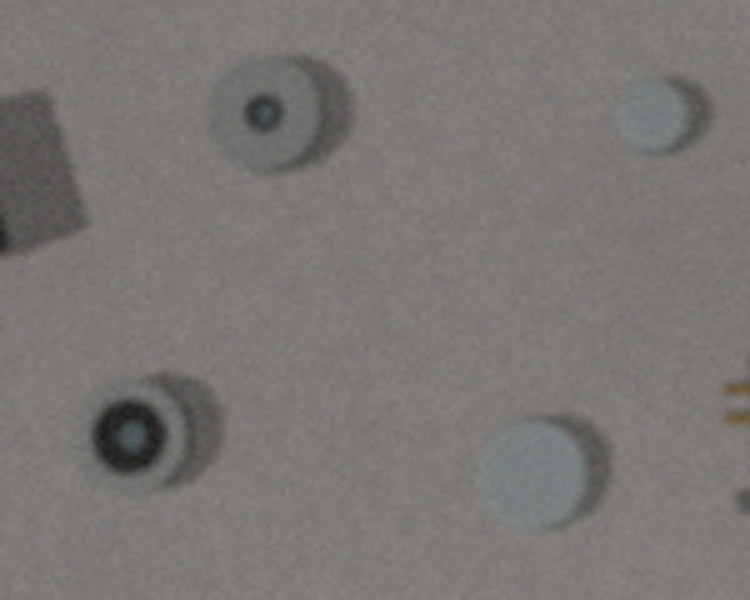

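View pics/b.png

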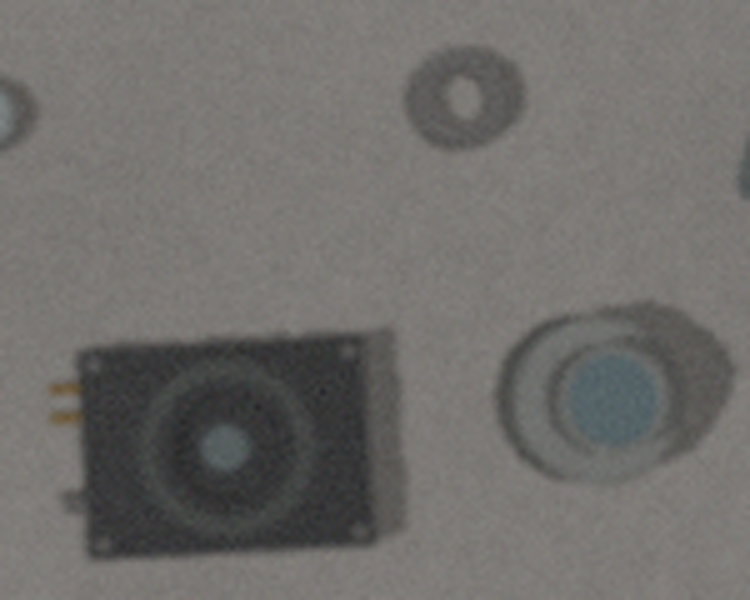

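The crops confirm it: the wide black pocket is at top-view pixel (206,237), and the coverslip holder at (233,173) has the narrow hole. Next I'll take centroids from colour masks and check them against the height map.

```bash
cat >> h.py <<'E'
def hmap(n,d):
    c=ctrl.camera_params(n);h,w=d.shape;uv=np.stack(np.meshgrid(np.arange(w),np.arange(h)),-1).reshape(-1,1,2).astype(float)
    q=cv2.undistortPoints(uv,c["K"],np.array([c["k1"],0,0,0,0.]))[:,0];z=d.ravel()
    return (np.c_[q[:,0]*z,-q[:,1]*z,-z]@c["T"][:3,:3].T+c["T"][:3,3]).reshape(h,w,3)
def blob(m,c):
    n,l,st,ce=cv2.connectedComponentsWithStats(m.astype(np.uint8));l2=[(np.hypot(*(ce[i]-c)),i) for i in range(1,n) if st[i,4]>8]
    i=min(l2)[1];k=cv2.findContours((l==i).astype(np.uint8),cv2.RETR_EXTERNAL,cv2.CHAIN_APPROX_NONE)[0][0]
    f=np.zeros(m.shape,np.uint8);cv2.drawContours(f,[k],0,1,-1);v,u=np.nonzero(f);return np.array([u.mean(),v.mean()]),len(u)
def loc(n,m,c,z):
    uv,a=blob(m,c);P=ray(n,uv,z)[0]
    e=np.linalg.norm(ray(n,uv+[1,0],z)[0]-P);e2=np.linalg.norm(ray(n,uv+[0,1],z)[0]-P)
    return uv.round(2),P.round(1),"eqdia",round(float(np.sqrt(4*a/np.pi*e*e2)),1)
E
python3 - <<'E'
from h import *
z=np.load("top0.npz");p=z["p"].astype(int);d=z["d"];H=hmap("top",d)[:,:,2]
g=cv2.GaussianBlur(p.astype(np.float32),(0,0),.7);G=g.mean(2);B=g[:,:,2]-g[:,:,0]
Hm=cv2.medianBlur(H.astype(np.float32),3)
print("table z",np.median(H[190:220,240:300]),H[190:220,240:300].std())
pr=lambda k,*a:print(k,*loc("top",*a))
pr("holder pocket",(G<75),(206,237),12)
pr("holder h",Hm>8,(206,237),17)
pr("slip h",Hm>8,(233,173),17)
pr("dish blue",(B>3)&(G>105),(311,172),16); pr("dish h",Hm>9,(311,172),16)
pr("d60 h",Hm>9,(288,244),16)
pr("base dark",(G<85),(360,239),25);pr("base h",Hm>12,(360,239),25)
pr("base win",(G>80)&(B>2),(360,239),17)
pr("ring dark",G<95,(407,170),7);pr("ring h",Hm>7,(407,170),14)
pr("cover win",B>12,(437,230),66);pr("cover h",Hm>55,(437,230),66)
pr("cover low",Hm>25,(437,230),43)
m=(G<85);n,l,st,ce=cv2.connectedComponentsWithStats(m.astype(np.uint8));i=l[222,340];k=cv2.findContours((l==i).astype(np.uint8),0,1)[0][0]
r=cv2.minAreaRect(k);print(r);print(ray("top",cv2.boxPoints(r),25).round(0))
print(ray("top",[[202,150]],0)) 
# shadow-free bounds of ring: hole
pr("ring hole",(G>105)&(np.hypot(*(np.indices(G.shape)[::-1]-np.array([407,170]).reshape(2,1,1)))<5),(407.5,169.5),0)
E
```

```text
table z 0.562551411216532 69.34225747496919
holder pocket [205.41 236.91] [456.7 301.9  12. ] eqdia 38.2
holder h [205.98 236.96] [456.6 298.9  17. ] eqdia 63.4
slip h [232.91 172.13] [627.2 225.1  17. ] eqdia 62.8
dish blue [310.04 172.93] [619.4  19.3  16. ] eqdia 34.8
dish h [310.23 172.9 ] [619.5  18.8  16. ] eqdia 40.5
d60 h [286.56 244.39] [431.7  86.   16. ] eqdia 59.6
base dark [360.37 238.85] [ 441.3 -107.8   25. ] eqdia 146.6
base h [359.12 239.27] [ 440.4 -104.5   25. ] eqdia 145.4
base win [359.47 239.17] [ 440.3 -106.2   17. ] eqdia 21.6
ring dark [407.54 169.42] [ 623.1 -242.9    7. ] eqdia 54.3
ring h [405.97 169.05] [ 623.2 -237.1   14. ] eqdia 55.1
cover win [437.38 229.57] [ 460.6 -297.9   66. ] eqdia 42.1
cover h [436.66 229.53] [ 460.8 -296.1   66. ] eqdia 57.9
cover low [433.57 229.46] [ 460.8 -295.1   43. ] eqdia 90.5
((359.8549499511719, 238.7444610595703), (42.362422943115234, 60.70545196533203), 86.98721313476562)
[[ 495.  -26.   25.]
 [ 499. -185.   25.]
 [ 389. -187.   25.]
 [ 385.  -29.   25.]]
[[693.04262793 313.00448945   0.        ]]
ring hole [407.6  169.36] [ 624.2 -244.7    0. ] eqdia 19.9
```

Measurements agree with the known sizes: holder (456.7, 300.7), base (440.3, -106), dish (619.4, 19), ring (623.3, -238.5), cover (460.7, -297.5). First I'll turn the tool square to the world axes.

```bash
python3 -m crank '{"linear":[[0,0,0],[0,0,0],[0,0,0],[0,0,0],[0,0,0]],"turn":[0.073,0.073,0.073,0.073,0.073]}' -1 60
python3 -m crank '{"linear":[[1,-1,0],[1,-1,0],[1,-1,0],[1,-1,0],[1,-1,0]],"turn":[0,0,0,0,0]}'
```

```text
time: 0.6
tool_pos: [287.9, -582.6, 231.1]
ee_rot: [-0.0, 1.0, 0.002, -0.0]
force: [-0.4, -0.2, -0.6]
grip_width: 85.1
gripper_force: 0.0
time: 1.1
tool_pos: [440.7, -429.2, 231.3]
ee_rot: [-0.0, 1.0, 0.004, 0.0]
force: [-0.8, -0.0, -0.6]
grip_width: 85.2
gripper_force: 0.0
```

```bash
python3 -m crank '{"linear":[[0.4,-0.98,0],[0.4,-0.98,0],[0.4,-0.98,0],[0.4,-0.98,0]],"turn":[0,0,0,0]}' >/dev/null
python3 -m crank '{"linear":[[0,-0.98,0],[0,-0.98,0],[0,-0.98,0],[0,-0.98,0]],"turn":[0,0,0,0]}' >/dev/null
python3 -m crank '{"linear":[[0,-0.98,0],[0,-0.98,0],[0,-0.98,0],[0,-0.98,0]],"turn":[0,0,0,0]}'>/dev/null
python3 -m crank '{"linear":[[0,-0.98,0],[0,-0.98,0],[0,-0.98,0],[0,-0.98,0]],"turn":[0,0,0,0]}'>/dev/null
python3 -m crank '{"linear":[[-0.273,-0.98,0],[-0.273,-0.98,0],[-0.273,-0.98,0],[-0.273,-0.98,0],[-0.273,-0.98,0],[-0.273,-0.98,0]],"turn":[0,0,0,0,0,0]}'
python3 -m crank '{"linear":[[0,0,1],[0,0,1],[0,0,1],[0,0,1],[0,0,1],[0,0,1]],"turn":[0,0,0,0,0,0]}'
python3 - <<'E'
from h import *
p,d=ctrl.capture("side");s=ctrl.sense();print(s["tool_pos"],s["ee_rot"],s["qpos"])
print(pix("side",[[457,301,17],s["tool_pos"]]))
cv2.imwrite("pics/s1.png",cv2.resize(p[110:230,220:370,::-1],None,fx=5,fy=5))
E
```

```text
time: 3.3
tool_pos: [457.5, 300.8, 231.2]
ee_rot: [0.0, 1.0, 0.0, -0.0]
force: [-0.0, -0.5, 0.1]
grip_width: 85.7
gripper_force: 0.0
time: 3.9
tool_pos: [458.6, 302.4, 83.8]
ee_rot: [-0.001, 1.0, -0.0, 0.001]
force: [0.1, -0.3, 0.8]
grip_width: 85.6
gripper_force: 0.0
[458.63197151 302.69509097  84.02203964] [-9.96227601e-04  9.99997981e-01 -1.63227241e-04  1.73737682e-03] [ 5.28223548e-01  5.36974426e-01  1.95853434e+00 -5.18280849e-05
  6.42078532e-01  2.09938777e+00]
[[286.79831388 162.3163366 ]
 [286.77606915 145.55973077]]
```

View pics/s1.png

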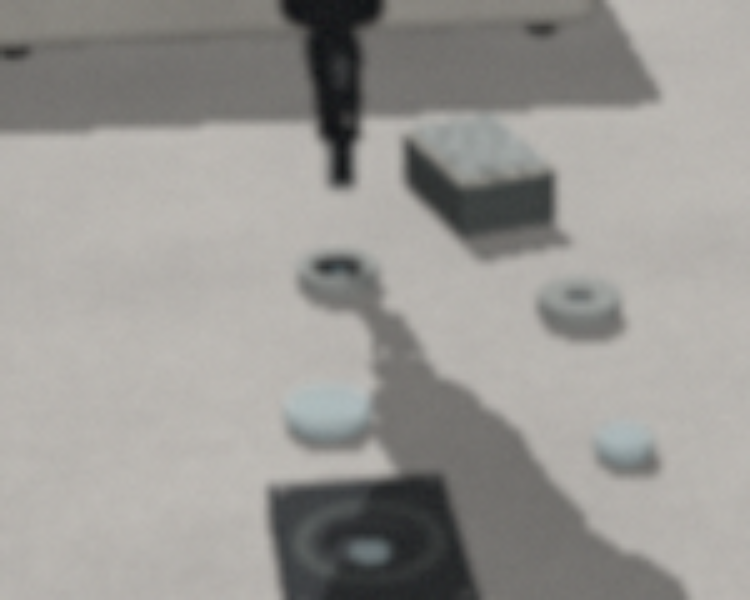

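The side view shows the gripper over the wide-pocket holder, with the pocket at (287.6,163.4) against a predicted (286.8,162.3). That's within calibration, so I'll descend and grip.

```bash
python3 -m crank '{"linear":[[0,0,0.2],[0,0,0.4],[0,0,0.53],[0,0,0.53],[0,0,0.53]],"turn":[0,0,0,0,0]}'
python3 -m crank '{"linear":[[0,0,0],[0,0,0],[0,0,0],[0,0,0],[0,0,0],[0,0,0],[0,0,0],[0,0,0],[0,0,0],[0,0,0]],"turn":[0,0,0,0,0,0,0,0,0,0]}' 1 50
```

```text
time: 4.45
tool_pos: [457.8, 302.8, 3.5]
ee_rot: [-0.001, 1.0, 0.0, 0.001]
force: [-0.2, -0.1, -0.2]
grip_width: 85.1
gripper_force: 0.0
time: 5.45
tool_pos: [457.8, 302.8, 4.0]
ee_rot: [-0.001, 1.0, 0.0, 0.001]
force: [-4.1, -3.7, 25.3]
grip_width: 60.6
gripper_force: 47.9
```

```bash
python3 -m crank '{"linear":[[0,0,-0.1],[0,0,-0.3],[0,0,-0.5],[0,0,-0.5],[0,0,-0.5]],"turn":[0,0,0,0,0]}'
python3 - <<'E'
from h import *
p,d=ctrl.capture("side");s=ctrl.sense();print(s["tool_pos"],s["force"],s["grip_width"],s["gripper_force"])
print(pix("side",[s["tool_pos"]]))
cv2.imwrite("pics/s2.png",cv2.resize(p[110:190,240:340,::-1],None,fx=6,fy=6,interpolation=cv2.INTER_CUBIC))
E
```

```text
time: 5.95
tool_pos: [457.4, 302.6, 78.0]
ee_rot: [-0.001, 1.0, 0.0, 0.001]
force: [-0.8, 0.5, -1.0]
grip_width: 60.1
gripper_force: 54.8
[456.84379739 302.29990448  77.10067482] [-0.52769272  0.88220473 -1.01770507] 60.06708863815829 54.773608949035406
[[286.34444027 147.36268939]]
```

View pics/s2.png

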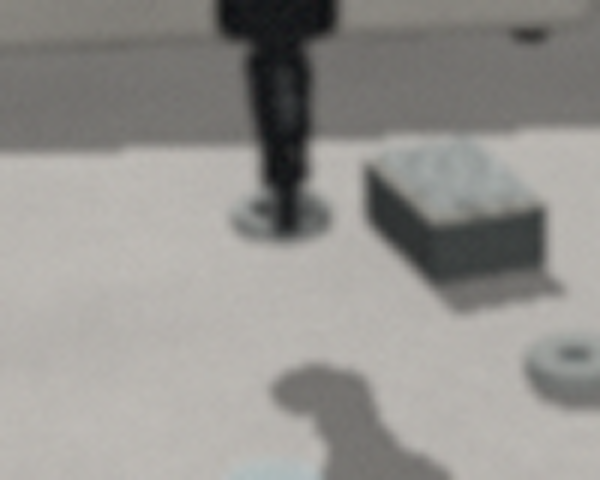

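The holder is held level, with its ellipse centred near side pixel (287,146). Next I'll measure how far the finger tip and the flange hang below the TCP.

Run:
```python
from h import *
s=ctrl.sense()["tool_pos"]
for y in(264,267,270): 
  print("tip at y",y,[(z,pix("side",[[457,y,z]])[0].round(1)) for z in (76,80,84)])
# holder outline if holder origin at z0: lower flange front edge, top far edge
a=np.linspace(0,2*np.pi,60)
for z0 in(70,73,76,79):
  c=np.c_[457+31*np.cos(a),302.4+31*np.sin(a),0*a]
  t=pix("side",c+[0,0,z0+17]);b=pix("side",c+[0,0,z0+5])
  print(z0,"top rim rows",t[:,1].min().round(1),t[:,1].max().round(1),"cols",t[:,0].min().round(1),t[:,0].max().round(1),"flange bottom row",b[:,1].max().round(1))
p,d=ctrl.capture("side");g=cv2.GaussianBlur(p.astype(np.float32),(0,0),.5).mean(2)
for u in(281,282,283,291,292):print(u,g[138:156,u].round(0))
```

```text
tip at y 264 [(76, array([287.3, 151.8])), (80, array([287.3, 150.8])), (84, array([287.3, 149.8]))]
tip at y 267 [(76, array([287.2, 151.5])), (80, array([287.2, 150.5])), (84, array([287.2, 149.5]))]
tip at y 270 [(76, array([287.2, 151.2])), (80, array([287.1, 150.1])), (84, array([287.1, 149.1]))]
70 top rim rows 141.6 148.2 cols 277.9 294.8 flange bottom row 151.3
73 top rim rows 140.9 147.5 cols 277.8 294.8 flange bottom row 150.5
76 top rim rows 140.1 146.7 cols 277.8 294.7 flange bottom row 149.8
79 top rim rows 139.4 145.9 cols 277.8 294.7 flange bottom row 149.0
281 [171. 173. 174. 173. 165. 149. 132. 128. 132. 127. 120. 129. 153. 173.
 181. 181. 181. 182.]
282 [147. 150. 153. 156. 150. 131. 106. 102. 121. 130. 123. 128. 149. 170.
 180. 181. 180. 179.]
283 [101. 107. 115. 124. 127. 113.  89.  85. 110. 125. 124. 126. 145. 167.
 179. 180. 179. 179.]
291 [127. 129. 142. 147. 133. 110.  89.  84.  91. 101. 109. 126. 153. 172.
 178. 177. 178. 177.]
292 [164. 165. 170. 169. 154. 130. 106.  96.  98. 104. 113. 134. 159. 174.
 178. 178. 177. 177.]
```

```bash
python3 -m crank '{"linear":[[0,0.1,-0.1],[0,0.3,-0.15],[0,0.6,-0.15],[0,0.9,-0.15],[0,0.9,-0.15]],"turn":[0,0,0,0,0]}'>/dev/null
python3 -m crank '{"linear":[[0,0.3,0],[0,0.6,0],[0,0.9,0],[0,0.9,0]],"turn":[0,0,0,0]}'>/dev/null
python3 -m crank '{"linear":[[-0.05,0.3,0],[-0.1,0.6,0],[-0.107,0.8,0],[-0.107,0.91,0],[-0.107,0.91,0],[-0.107,0.91,0],[-0.107,0.91,0],[-0.107,0.91,0]],"turn":[0,0,0,0,0,0,0,0]}'
python3 - <<'E'
from h import *
import time
s=ctrl.sense();print(s["tool_pos"],s["force"],s["grip_width"])
p,d=ctrl.capture("side");pt_,dt=ctrl.capture("top");s=ctrl.sense();print(s["tool_pos"])
print(pix("side",[[440.3,-106,25],s["tool_pos"]]),pix("top",[[440.3,-106,25],s["tool_pos"]]))
cv2.imwrite("pics/s3.png",np.hstack([cv2.resize(p[170:250,255:335,::-1],None,fx=5,fy=5,interpolation=cv2.INTER_CUBIC),cv2.resize(pt_[200:280,320:400,::-1],None,fx=5,fy=5,interpolation=cv2.INTER_CUBIC)]))
E
```

```text
time: 7.75
tool_pos: [440.8, -103.3, 99.1]
ee_rot: [-0.0, 1.0, 0.001, -0.0]
force: [0.0, 1.0, -1.8]
grip_width: 59.8
gripper_force: 54.9
[ 440.7542459  -103.27204489   99.13400152] [ 0.01967886  1.01685684 -1.76748885] 59.8140648547191
[ 440.82929965 -103.51859528   99.2424505 ]
[[293.11295546 217.72631684]
 [292.75212911 195.60257435]] [[359.69259254 239.27248961]
 [361.82993084 240.12730339]]
```

View pics/s3.png

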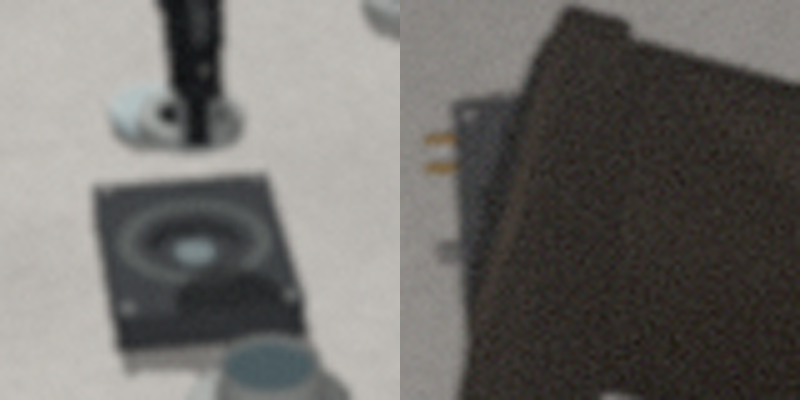

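The side view shows the holder level above the seat, whose window is at (294,220), matching the top-camera estimate. I'll shift y by 2.4 mm and lower it.

```bash
python3 -m crank '{"linear":[[0,0.016,0.1],[0,0.016,0.25],[0,0.016,0.35],[0,0.016,0.4],[0,0.016,0.4],[0,0.016,0.4],[0,0.016,0.4]],"turn":[0,0,0,0,0,0,0]}'
python3 -m crank '{"linear":[[0,0,0.03],[0,0,0.06],[0,0,0.09],[0,0,0.09],[0,0,0.09]],"turn":[0,0,0,0,0]}'
```

```text
time: 8.55
tool_pos: [441.3, -106.7, 39.9]
ee_rot: [0.0, 1.0, 0.0, 0.0]
force: [0.5, -0.4, -1.7]
grip_width: 60.2
gripper_force: 54.9
time: 9.05
tool_pos: [440.6, -106.6, 25.6]
ee_rot: [-0.0, 1.0, 0.0, -0.0]
force: [0.1, -1.0, -0.7]
grip_width: 60.2
gripper_force: 54.9
```

```bash
python3 -m crank '{"linear":[[0,0,0.007],[0,0,0.014],[0,0,0.014],[0,0,0.014]],"turn":[0,0,0,0]}'
```

```text
time: 9.45
tool_pos: [440.9, -106.7, 24.2]
ee_rot: [0.0, 1.0, 0.0, 0.0]
force: [-3.0, 0.8, 15.9]
grip_width: 60.2
gripper_force: 56.5
```

```bash
python3 -m crank '{"linear":[[0,0,0],[0,0,0],[0,0,0],[0,0,0],[0,0,0],[0,0,0]],"turn":[0,0,0,0,0,0]}' -1 50
python3 -m crank '{"linear":[[0,0,-0.1],[0,0,-0.3],[0,0,-0.6],[0,0,-0.8],[0,0,-0.8]],"turn":[0,0,0,0,0]}'
python3 -m crank '{"linear":[[0.3,-0.2,0],[0.6,-0.4,0],[0.9,-0.6,0],[1,-0.835,0],[1,-0.835,0]],"turn":[0,0,0,0,0]}'
python3 -m crank '{"linear":[[0.19,0,0],[0.19,0,0],[0.19,0,0],[0.19,0,0],[0.19,0,0]],"turn":[0,0,0,0,0]}'
python3 - <<'E'
from h import *
p,d=ctrl.capture("side");pt_,dt=ctrl.capture("top");s=ctrl.sense();print(s["tool_pos"])
H=hmap("top",dt);print("z at holder rim",np.median(H[230:250,352:368,2]),H[239,348:372,2].round(0))
print(pix("side",[[440.3,-106,25],[440.3,-106,37]]),pix("top",[[440.3,-106,37]]))
g=cv2.GaussianBlur(pt_.astype(np.float32),(0,0),.7).mean(2)
print(loc("top",g<75,(360,239),32))
cv2.imwrite("pics/s4.png",np.hstack([cv2.resize(p[170:250,255:335,::-1],None,fx=5,fy=5,interpolation=cv2.INTER_CUBIC),cv2.resize(pt_[200:280,320:400,::-1],None,fx=5,fy=5,interpolation=cv2.INTER_CUBIC)]))
E
```

```text
time: 10.05
tool_pos: [440.8, -106.6, 23.7]
ee_rot: [-0.0, 1.0, 0.0, -0.0]
force: [0.7, 0.1, -0.3]
grip_width: 85.3
gripper_force: 0.0
time: 10.55
tool_pos: [442.9, -107.3, 147.2]
ee_rot: [0.001, 1.0, 0.0, 0.003]
force: [0.1, 0.4, 0.0]
grip_width: 85.6
gripper_force: 0.0
time: 11.05
tool_pos: [593.6, 22.8, 142.7]
ee_rot: [-0.0, 1.0, 0.002, 0.001]
force: [0.4, -0.6, -0.1]
grip_width: 85.4
gripper_force: 0.0
time: 11.55
tool_pos: [618.4, 18.3, 143.5]
ee_rot: [-0.0, 1.0, -0.0, -0.0]
force: [0.1, 0.3, -0.4]
grip_width: 85.4
gripper_force: 0.0
[618.82030964  18.40370996 143.73430203]
z at holder rim 697.9032460625712 [700. 697. 696. 697. 699. 697. 698. 699. 698. 697. 698. 699. 697. 697.
 697. 698. 700. 697. 698. 698. 698. 697. 699. 699.]
[[293.11295546 217.72631684]
 [293.03991123 214.29569446]] [[360.17309494 239.43111594]]
(array([292.58, 262.04]), array([386.5,  70.1,  32. ]), 'eqdia', 655.0)
```

View pics/s4.png

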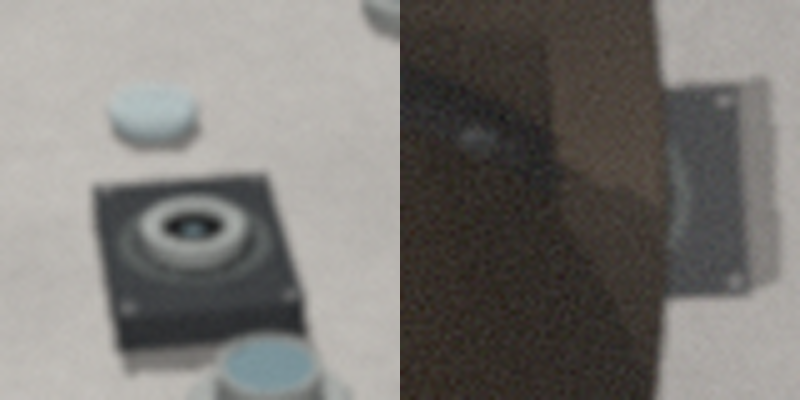

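The side view shows the holder seated flat and centred, with its pocket at (293.6,215.8) as predicted. Now the dish.

```bash
python3 -m crank '{"linear":[[0.004,-0.004,0.3],[0.004,-0.004,0.6],[0.004,-0.004,0.8],[0.004,-0.004,0.9],[0.004,-0.004,0.917],[0.004,-0.004,0.917],[0.004,-0.004,0.917]],"turn":[0,0,0,0,0,0,0]}'
python3 -m crank '{"linear":[[0,0,0],[0,0,0],[0,0,0],[0,0,0],[0,0,0],[0,0,0],[0,0,0],[0,0,0],[0,0,0],[0,0,0]],"turn":[0,0,0,0,0,0,0,0,0,0]}' 1 25
```

```text
time: 12.35
tool_pos: [621.0, 19.2, 7.8]
ee_rot: [0.0, 1.0, 0.0, 0.001]
force: [-0.6, -1.2, -0.1]
grip_width: 85.5
gripper_force: 0.0
time: 13.35
tool_pos: [620.2, 19.2, 6.9]
ee_rot: [0.0, 1.0, 0.0, 0.0]
force: [-2.0, 0.1, 10.0]
grip_width: 38.1
gripper_force: 23.9
```

```bash
python3 -m crank '{"linear":[[0,0,-0.05],[0,0,-0.2],[0,0,-0.4],[0,0,-0.55],[0,0,-0.62],[0,0,-0.62],[0,0,-0.62]],"turn":[0,0,0,0,0,0,0]}'
python3 -m crank '{"linear":[[-0.15,0.1,0],[-0.4,0.3,0],[-0.65,0.5,0],[-0.85,0.7,0],[-0.95,0.8,0],[-1,0.839,0],[-1,0.839,0]],"turn":[0,0,0,0,0,0,0]}'
python3 -m crank '{"linear":[[-0.1,0,0],[-0.193,0,0],[-0.193,0,0],[-0.193,0,0],[-0.193,0,0],[-0.193,0,0]],"turn":[0,0,0,0,0,0]}'
python3 - <<'E'
from h import *
p,d=ctrl.capture("side");s=ctrl.sense();print(s["tool_pos"],s["force"])
cv2.imwrite("pics/s5.png",cv2.resize(p[160:240,240:340,::-1],None,fx=6,fy=6,interpolation=cv2.INTER_CUBIC))
t=s["tool_pos"];print(pix("side",[[t[0]-.8,t[1],t[2]-6.9+16],[t[0]-.8,t[1],t[2]-6.9]]))
E
```

```text
time: 14.05
tool_pos: [619.5, 19.2, 98.5]
ee_rot: [-0.0, 1.0, 0.0, -0.0]
force: [0.5, -0.4, -0.3]
grip_width: 38.4
gripper_force: 25.2
time: 14.75
tool_pos: [468.9, -106.9, 98.5]
ee_rot: [-0.0, 1.0, -0.001, -0.001]
force: [0.6, 0.2, 0.7]
grip_width: 38.4
gripper_force: 25.2
time: 15.35
tool_pos: [441.7, -106.6, 99.2]
ee_rot: [0.0, 1.0, 0.0, 0.0]
force: [-0.6, -0.2, 0.4]
grip_width: 38.2
gripper_force: 25.2
[ 441.54959799 -106.63408507   99.16634377] [-0.20062232 -0.14101424 -0.44911836]
[[292.77440963 193.40429691]
 [292.87369698 198.20990686]]
```

View pics/s5.png

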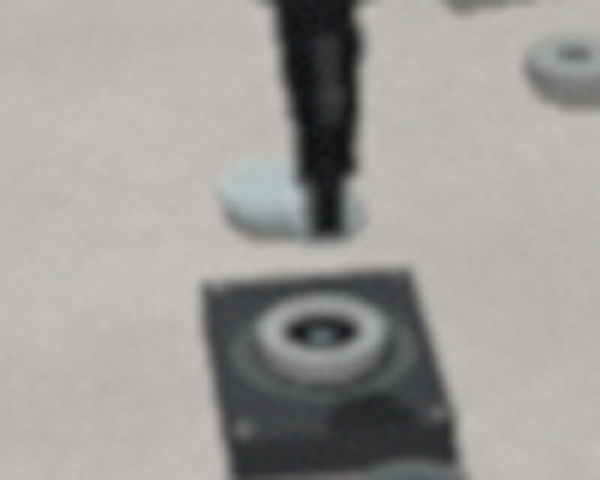

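The dish is held level above the pocket at (294,216), with the large dish overlapping it on the left in this view. I'll lower it slowly.

```bash
python3 -m crank '{"linear":[[-0.003,0,0.08],[-0.003,0,0.2],[-0.003,0,0.29],[-0.003,0,0.34],[-0.003,0,0.36],[-0.003,0,0.38],[-0.003,0,0.39],[-0.003,0,0.39],[-0.003,0,0.39]],"turn":[0,0,0,0,0,0,0,0,0]}'
python3 -m crank '{"linear":[[0,0,0.004],[0,0,0.008],[0,0,0.008],[0,0,0.008]],"turn":[0,0,0,0]}'
```

```text
time: 16.3
tool_pos: [440.7, -106.7, 40.9]
ee_rot: [0.0, 1.0, 0.0, 0.0]
force: [-0.6, 0.1, -0.1]
grip_width: 38.5
gripper_force: 25.2
time: 16.7
tool_pos: [440.5, -106.7, 39.5]
ee_rot: [0.0, 1.0, 0.0, 0.0]
force: [-0.2, -0.1, -0.8]
grip_width: 38.5
gripper_force: 25.2
```

```bash
python3 -m crank '{"linear":[[0,0,0.004],[0,0,0.007],[0,0,0.01],[0,0,0.01],[0,0,0.01]],"turn":[0,0,0,0,0]}'
```

```text
time: 17.2
tool_pos: [440.6, -106.7, 38.7]
ee_rot: [0.0, 1.0, 0.0, 0.0]
force: [-3.7, 1.2, 26.6]
grip_width: 38.3
gripper_force: 27.5
```

```bash
python3 -m crank '{"linear":[[0,0,0],[0,0,0],[0,0,0],[0,0,0],[0,0,0],[0,0,0]],"turn":[0,0,0,0,0,0]}' -1 50
python3 -m crank '{"linear":[[0,0,-0.1],[0,0,-0.3],[0,0,-0.6],[0,0,-0.7],[0,0,-0.7]],"turn":[0,0,0,0,0]}' >/dev/null
python3 -m crank '{"linear":[[0.3,0.2,0],[0.6,0.4,0],[0.9,0.6,0],[1,0.879,0],[1,0.879,0]],"turn":[0,0,0,0,0]}' >/dev/null
python3 -m crank '{"linear":[[0.22,0,0],[0.22,0,0],[0.22,0,0],[0.22,0,0],[0.22,0,0],[0.22,0,0]],"turn":[0,0,0,0,0,0]}'
python3 - <<'E'
from h import *
p,d=ctrl.capture("side");pt_,dt=ctrl.capture("top");s=ctrl.sense();print(s["tool_pos"])
print(pix("side",[[440.3,-106,48],[623.3,-238.5,14]]),pix("top",[[440.3,-106,48]]))
B=cv2.GaussianBlur(pt_.astype(np.float32),(0,0),.7);print(loc("top",(B[:,:,2]-B[:,:,0]>3)&(B.mean(2)>95),(361,240),48))
cv2.imwrite("pics/s6.png",np.hstack([cv2.resize(p[170:270,290:390,::-1],None,fx=4,fy=4,interpolation=cv2.INTER_CUBIC),cv2.resize(p[180:260,255:335,::-1],None,fx=5,fy=5,interpolation=cv2.INTER_CUBIC)]))
cv2.imwrite("pics/t6.png",cv2.resize(pt_[140:280,320:460,::-1],None,fx=4,fy=4))
E
```

```text
time: 17.8
tool_pos: [440.5, -106.6, 37.9]
ee_rot: [-0.0, 1.0, 0.0, -0.0]
force: [-0.5, 0.4, -0.2]
grip_width: 85.3
gripper_force: 0.0
time: 19.4
tool_pos: [623.0, -238.3, 143.0]
ee_rot: [-0.0, 1.0, 0.0, -0.0]
force: [0.6, -0.3, -0.2]
grip_width: 85.5
gripper_force: 0.0
[ 623.29874954 -238.43617565  143.10937793]
[[292.97262737 211.12525082]
 [362.73480123 241.14838349]] [[360.6237576  239.57988898]]
(array([360.42, 239.49]), array([ 440.6, -105.5,   48. ]), 'eqdia', 38.2)
```

View pics/s6.png

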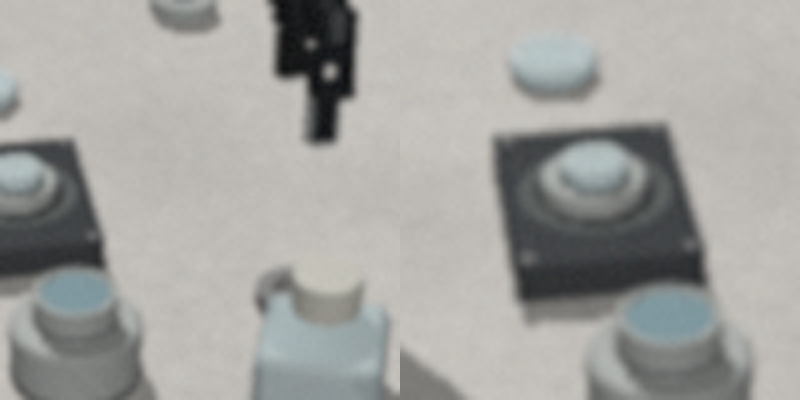

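The dish sits level and centred in the pocket, at (440.6,-105.5) by the top camera. The side view hides most of the ring behind the bottle, so I'll grip on the top-camera position.

```bash
python3 -m crank '{"linear":[[0,0,0.3],[0,0,0.6],[0,0,0.8],[0,0,0.9],[0,0,0.94],[0,0,0.94],[0,0,0.94]],"turn":[0,0,0,0,0,0,0]}'
python3 -m crank '{"linear":[[0,0,0],[0,0,0],[0,0,0],[0,0,0],[0,0,0],[0,0,0],[0,0,0],[0,0,0],[0,0,0],[0,0,0]],"turn":[0,0,0,0,0,0,0,0,0,0]}' 1 50
```

```text
time: 20.2
tool_pos: [624.5, -238.9, 3.5]
ee_rot: [0.0, 1.0, 0.0, 0.001]
force: [-0.4, -0.6, 1.1]
grip_width: 85.2
gripper_force: 0.0
time: 21.2
tool_pos: [624.2, -238.7, 3.4]
ee_rot: [0.0, 1.0, 0.0, 0.001]
force: [-2.3, 1.8, 13.4]
grip_width: 51.8
gripper_force: 49.9
```

```bash
python3 -m crank '{"linear":[[0,0,-0.05],[0,0,-0.2],[0,0,-0.4],[0,0,-0.6],[0,0,-0.7],[0,0,-0.7],[0,0,-0.7]],"turn":[0,0,0,0,0,0,0]}'
python3 -m crank '{"linear":[[-0.15,-0.1,0],[-0.4,-0.3,0],[-0.65,-0.5,0],[-0.85,-0.7,0],[-0.95,-0.8,0],[-1,-0.881,0],[-1,-0.881,0]],"turn":[0,0,0,0,0,0,0]}'
python3 -m crank '{"linear":[[-0.1,0,0],[-0.219,0,0],[-0.219,0,0],[-0.219,0,0],[-0.219,0,0],[-0.219,0,0],[-0.219,0,0]],"turn":[0,0,0,0,0,0,0]}'
python3 - <<'E'
from h import *
p,d=ctrl.capture("side");s=ctrl.sense();t=s["tool_pos"];print(t,s["force"],s["grip_width"])
cv2.imwrite("pics/s7.png",cv2.resize(p[150:240,240:340,::-1],None,fx=6,fy=6,interpolation=cv2.INTER_CUBIC))
print((pix("side",[[t[0]-1,t[1],t[2]-3.4+14],[440.5,-106,48]])-[240,150])*6)
E
```

```text
time: 21.9
tool_pos: [623.2, -238.3, 106.4]
ee_rot: [-0.0, 1.0, 0.0, -0.0]
force: [-0.2, 0.4, -2.1]
grip_width: 52.2
gripper_force: 52.7
time: 22.6
tool_pos: [472.4, -105.1, 106.2]
ee_rot: [-0.0, 1.0, 0.001, -0.001]
force: [0.2, -0.6, -1.2]
grip_width: 51.9
gripper_force: 52.7
time: 23.3
tool_pos: [441.2, -106.5, 106.8]
ee_rot: [0.0, 1.0, 0.0, 0.0]
force: [-0.4, -0.1, -0.4]
grip_width: 52.0
gripper_force: 52.7
[ 441.05289068 -106.42248536  106.88690908] [-0.0281254  -0.32712755 -0.55053323] 51.992424138694794
[[314.81768177 243.54176081]
 [318.2390423  366.72422813]]
```

View pics/s7.png

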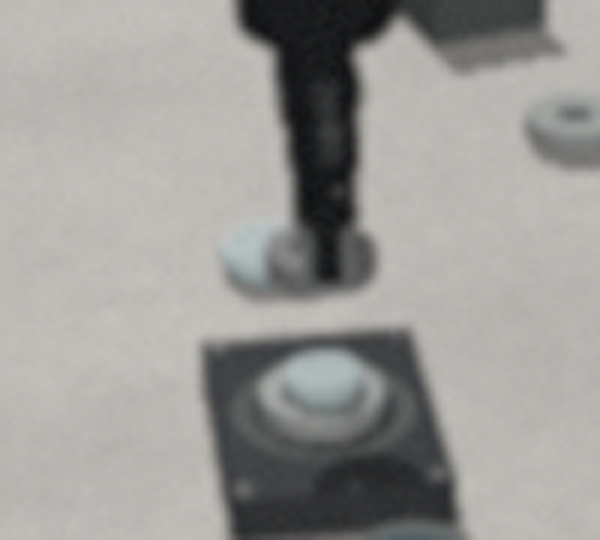

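The ring hangs level, centred at crop column 321, with the dish at 323 below it. I'll lower it.

```bash
python3 -m crank '{"linear":[[0,0,0.08],[0,0,0.2],[0,0,0.28],[0,0,0.33],[0,0,0.36],[0,0,0.38],[0,0,0.38],[0,0,0.38],[0,0,0.38]],"turn":[0,0,0,0,0,0,0,0,0]}'
python3 -m crank '{"linear":[[0,0,0.004],[0,0,0.008],[0,0,0.01],[0,0,0.01],[0,0,0.01]],"turn":[0,0,0,0,0]}'
```

```text
time: 24.25
tool_pos: [440.9, -106.4, 50.3]
ee_rot: [0.0, 1.0, 0.0, 0.0]
force: [-0.4, -0.4, -0.9]
grip_width: 52.1
gripper_force: 52.7
time: 24.75
tool_pos: [440.7, -106.3, 48.4]
ee_rot: [-0.0, 1.0, 0.0, -0.0]
force: [0.6, 0.5, -1.7]
grip_width: 51.9
gripper_force: 52.7
```

```bash
python3 -m crank '{"linear":[[0,0,0.004],[0,0,0.008],[0,0,0.01],[0,0,0.01],[0,0,0.01]],"turn":[0,0,0,0,0]}'
```

```text
time: 25.25
tool_pos: [440.8, -106.4, 47.4]
ee_rot: [0.0, 1.0, 0.0, 0.0]
force: [-2.7, 0.6, 15.7]
grip_width: 51.6
gripper_force: 54.4
```

```bash
python3 -m crank '{"linear":[[0,0,0],[0,0,0],[0,0,0],[0,0,0],[0,0,0],[0,0,0]],"turn":[0,0,0,0,0,0]}' -1 50
python3 -m crank '{"linear":[[0,0,-0.1],[0,0,-0.3],[0,0,-0.6],[0,0,-0.85],[0,0,-0.85]],"turn":[0,0,0,0,0]}' >/dev/null
python3 -m crank '{"linear":[[0.05,0.3,0],[0.1,0.6,0],[0.137,0.9,0],[0.137,1,0]],"turn":[0,0,0,0]}' >/dev/null
python3 -m crank '{"linear":[[0,0.27,0],[0,0.27,0],[0,0.27,0],[0,0.27,0],[0,0.27,0],[0,0.27,0]],"turn":[0,0,0,0,0,0]}'
python3 - <<'E'
from h import *
p,d=ctrl.capture("side");pt_,dt=ctrl.capture("top");s=ctrl.sense();print(s["tool_pos"])
cv2.imwrite("pics/s8.png",np.hstack([cv2.resize(p[180:280,255:355,::-1],None,fx=4,fy=4,interpolation=cv2.INTER_CUBIC),cv2.resize(pt_[200:280,320:400,::-1],None,fx=5,fy=5,interpolation=cv2.INTER_CUBIC)]))
print(pix("side",[[460.7,-297.5,66],[440.3,-106,58]]),pix("top",[[440.3,-106,58]]))
E
```

```text
time: 25.85
tool_pos: [440.6, -106.3, 46.9]
ee_rot: [-0.0, 1.0, 0.0, -0.0]
force: [-0.7, -0.1, -0.5]
grip_width: 85.5
gripper_force: 0.0
time: 27.35
tool_pos: [461.3, -296.0, 174.5]
ee_rot: [-0.0, 1.0, 0.001, -0.0]
force: [0.5, -0.2, -0.9]
grip_width: 85.7
gripper_force: 0.0
[ 461.37337679 -296.3016468   174.52524593]
[[307.95131441 242.22019957]
 [292.91118948 208.22151114]] [[361.04220326 239.71802443]]
```

View pics/s8.png

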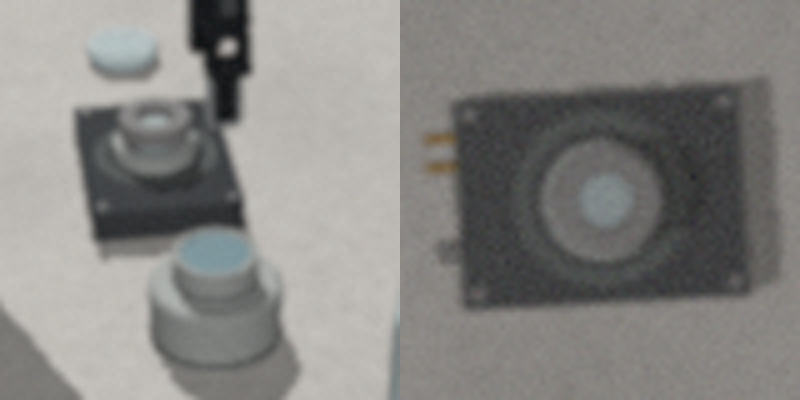

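The ring lies flat and centred on the dish, at about (440,240) in the top view. Now I'll grip the cover by its turret.

```bash
python3 -m crank '{"linear":[[0,0.008,0.3],[0,0.008,0.55],[0,0.008,0.75],[0,0.008,0.85],[0,0.008,0.87],[0,0.008,0.87],[0,0.008,0.87]],"turn":[0,0,0,0,0,0,0]}'
python3 -m crank '{"linear":[[0,0,0],[0,0,0],[0,0,0],[0,0,0],[0,0,0],[0,0,0],[0,0,0],[0,0,0],[0,0,0],[0,0,0]],"turn":[0,0,0,0,0,0,0,0,0,0]}' 1 60
python3 -m crank '{"linear":[[0,0,-0.05],[0,0,-0.2],[0,0,-0.4],[0,0,-0.6],[0,0,-0.73],[0,0,-0.73],[0,0,-0.73]],"turn":[0,0,0,0,0,0,0]}'
```

```text
time: 28.15
tool_pos: [461.8, -298.3, 44.9]
ee_rot: [0.0, 1.0, 0.0, 0.001]
force: [0.1, 0.8, -0.0]
grip_width: 85.6
gripper_force: 0.0
time: 29.15
tool_pos: [461.7, -298.4, 45.2]
ee_rot: [0.0, 1.0, 0.0, 0.001]
force: [-1.8, 1.8, 16.0]
grip_width: 54.5
gripper_force: 59.9
time: 29.85
tool_pos: [461.2, -298.0, 153.6]
ee_rot: [0.0, 1.0, 0.0, 0.0]
force: [0.0, -0.3, -2.1]
grip_width: 53.8
gripper_force: 63.9
```

```bash
python3 -m crank '{"linear":[[0,-0.1,0],[-0.05,-0.3,0],[-0.1,-0.6,0],[-0.133,-0.9,0],[-0.133,-1,0]],"turn":[0,0,0,0,0]}' >/dev/null
python3 -m crank '{"linear":[[0,-0.1,0],[0,-0.2,0],[0,-0.277,0],[0,-0.277,0],[0,-0.277,0],[0,-0.277,0],[0,-0.277,0]],"turn":[0,0,0,0,0,0,0]}'
python3 - <<'E'
from h import *
p,d=ctrl.capture("side");s=ctrl.sense();print(s["tool_pos"],s["grip_width"],s["force"])
cv2.imwrite("pics/s9.png",cv2.resize(p[140:250,240:350,::-1],None,fx=5,fy=5,interpolation=cv2.INTER_CUBIC))
E
```

```text
time: 31.05
tool_pos: [441.3, -107.0, 153.4]
ee_rot: [0.0, 1.0, -0.0, -0.0]
force: [-0.5, -0.4, -2.8]
grip_width: 54.1
gripper_force: 64.2
[ 441.25166597 -106.96336717  153.3834853 ] 54.289232135616416 [-0.04891412  0.14900786 -1.40846522]
```

View pics/s9.png

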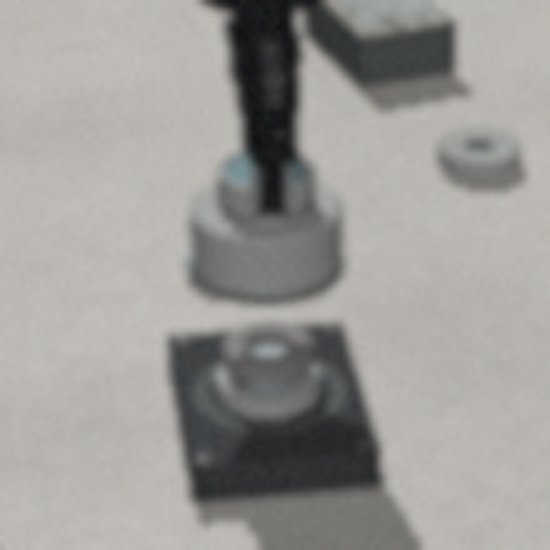

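The cover hangs level and centred above the stack (crop columns 267 and 268). I'll lower it.

```bash
python3 -m crank '{"linear":[[0,-0.002,0.08],[0,-0.002,0.2],[0,-0.002,0.3],[0,-0.002,0.4],[0,-0.002,0.48],[0,-0.002,0.52],[0,-0.002,0.53],[0,-0.002,0.53],[0,-0.002,0.53]],"turn":[0,0,0,0,0,0,0,0,0]}'
python3 -m crank '{"linear":[[0,0,0.005],[0,0,0.01],[0,0,0.015],[0,0,0.015],[0,0,0.015]],"turn":[0,0,0,0,0]}'
```

```text
time: 32.0
tool_pos: [441.6, -106.4, 74.4]
ee_rot: [0.0, 1.0, 0.0, 0.0]
force: [0.8, -0.5, -1.9]
grip_width: 54.0
gripper_force: 64.2
time: 32.5
tool_pos: [441.3, -106.2, 71.7]
ee_rot: [0.0, 1.0, 0.0, 0.0]
force: [-0.3, -0.3, -1.9]
grip_width: 53.9
gripper_force: 64.2
```

```bash
python3 -m crank '{"linear":[[0,0,0.004],[0,0,0.008],[0,0,0.013],[0,0,0.013],[0,0,0.013]],"turn":[0,0,0,0,0]}'
```

```text
time: 33.0
tool_pos: [441.3, -106.2, 70.2]
ee_rot: [0.0, 1.0, 0.0, 0.0]
force: [-4.1, 0.2, 16.5]
grip_width: 54.1
gripper_force: 66.3
```

Contact came at exactly the expected height. I'll release, back off and look.

```bash
python3 -m crank '{"linear":[[0,0,0],[0,0,0],[0,0,0],[0,0,0],[0,0,0],[0,0,0]],"turn":[0,0,0,0,0,0]}' -1 50
python3 -m crank '{"linear":[[0,0,-0.1],[0,0,-0.3],[0,0,-0.6],[0,0,-0.8],[0,0,-0.8]],"turn":[0,0,0,0,0]}' >/dev/null
python3 -m crank '{"linear":[[0.3,0.3,0],[0.6,0.6,0],[0.9,0.9,0],[0.9,0.9,0],[0.9,0.9,0],[0.9,0.9,0],[0.9,0.9,0],[0.9,0.9,0]],"turn":[0,0,0,0,0,0,0,0]}'
python3 - <<'E'
from h import *
p,d=ctrl.capture("side");pt_,dt=ctrl.capture("top")
B=cv2.GaussianBlur(pt_.astype(np.float32),(0,0),.7);print(loc("top",B[:,:,2]-B[:,:,0]>10,(362,241),91))
H=hmap("top",dt);u,v=pix("top",[[440.3,-106,91]])[0].round().astype(int);print(np.median(H[v-3:v+4,u-3:u+4,2]))
cv2.imwrite("pics/s10.png",np.hstack([cv2.resize(p[160:260,245:345,::-1],None,fx=4,fy=4,interpolation=cv2.INTER_CUBIC),cv2.resize(pt_[200:280,320:400,::-1],None,fx=5,fy=5,interpolation=cv2.INTER_CUBIC)]))
E
```

```text
time: 33.6
tool_pos: [441.3, -106.2, 69.7]
ee_rot: [-0.0, 1.0, 0.0, -0.0]
force: [0.8, -0.1, -0.4]
grip_width: 85.0
gripper_force: 0.0
time: 34.9
tool_pos: [575.5, -240.3, 189.6]
ee_rot: [-0.0, 1.0, 0.0, -0.0]
force: [-0.2, 0.0, 0.2]
grip_width: 85.3
gripper_force: 0.0
(array([362.33, 240.21]), array([ 440.3, -105.6,   91. ]), 'eqdia', 45.1)
89.65493522336988
```

View pics/s10.png

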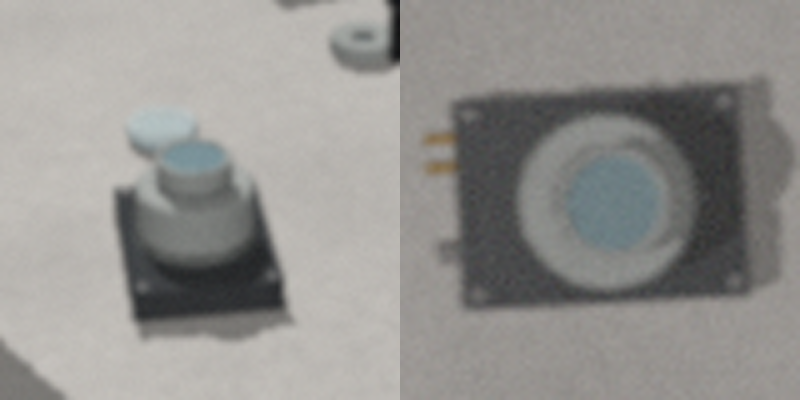

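The cover stands flat on the base at (440.3,-105.6), with its top at about 90 mm against an expected 91 mm. The arm is clear, so I'm handing in.

```bash
python3 -c "
from bench import ctrl
print(ctrl.sign_off())"
```

```text
the job is handed in; nothing more can be done
None
```

The holder, small dish, ring and cover are stacked in that order on the base, each seated at its expected height; I handed the job in at about 35 s with the arm clear, and sign-off returned no verdict.

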